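# Change over the hood's air ducts

## Robot

A 6-joint arm with a two-finger parallel gripper is mounted at the origin on the work surface. World frame = base frame: x ahead of the robot, y to its left, z up, the work surface at z = 0. Lengths are in m, angles in degrees, forces in N, time in s.
With the tool pointing down it reaches from about 0.4 to 0.825 m from the base axis. Payload 7 kg.
Tool frame: the origin (TCP) lies midway between the tips of the shut fingers; the grasp point (between the pads) lies 19 mm behind it; z points along the fingers, y is the line along which they close (so a half turn about z gives the same grasp; the last joint's range is limited). The gripper opens to 88 mm and grips with 3 to 60 N. Pads are 19 mm wide; open, the fingers measure 130 mm over their backs; the gripper's body (78 mm by 193 mm) begins 47 mm behind the grasp point.
Start: joints at [89.903, 20.546, 0.682, 0, -70.136, -16.507], TCP at [0.193, 0.647, 0.227] pointing down, gripper open.
Joint ranges: [-176.03, 176.03], [-82.01, 121.73], [-58.28, 71.71], [-173.87, 95.51], [-174.79, -0.11], [-173.66, 173.66]. Speed limits (degrees/s): [136.94, 136.94, 172.46, 180, 180, 180].

## Interface

Orientations are given as [roll, pitch, yaw] about the fixed x, y, z axes, in that order (R = Rz(yaw) Ry(pitch) Rx(roll)).
In Python, from plant import r gives the robot as it stands.
- The arm moves only by the tool drive_tool, never from a script. Its argument "commands" is a list of rows, each an object of numbers: "hand": the closure, from 0 (fully open) to 1 (shut); "tx", "ty", "tz": the shift along the world's x, y, z scaled (see below); "turn": the turn about the world's z scaled (see below). A call has 1 to 10 rows; each row is the pose to reach, as a shift and turn from the pose commanded when the call began; what a row does not reach only later rows make up. The controller multiplies each number of a shift by 0.6 m and each number of a turn by 90 degrees. A row lasts 1/10 s, in which the tool goes at most 50 mm and 8.59 degrees, less where a joint would pass 70% of its speed; a pose out of reach is approached as far as the arm can. A call with a number of a shift or a turn outside -1 to 1 is refused whole. A call with a gripper value outside its range is refused whole. The fingers move at their own pace and stop on an object; "grip_force" is the grip in N (left out, the last holds). Time passes only in rows, so rows that repeat a pose let the fingers close. It gives the time, the measured TCP pose, the force, the opening and the grip force at its end, in the units of the state.
- r.get_state(): the state, without advancing time (a new reading comes with each control period).
- r.capture(name): name is "side" or "top"; returns a dict with "frame" (480x640x3 uint8, red, green, blue), "fx", "fy", "cx", "cy" (pixels), "D" ([k1, k2, p1, p2, k3] as OpenCV has them; the pictures are not rectified), "world_from_camera" (4x4, takes a point from camera to world coordinates). Camera axes: x right, y down, z forward; pixel columns grow to the right and rows downward; lengths in m; the calibration is good to about 2 mm. A picture is of the moment at which its call begins. There is no depth.
- r.close_job(): hands the job in; it is judged then, once.
Trained networks look in the newest picture that a camera, given by its name, has taken for a name from the list of things; names that differ only in an ending like _2 or _b are one class to them, and where a whole thing is asked for, a point or a joint stands for the part that bears it (a point fixed in the world has none). Each returns a list of dicts, best first, with "score" (0 to 1); they miss things now and then, are a little off and sometimes report something else, mostly with a low value. They report only what shows in the picture. A call takes as long as a camera call.
- r.trace(label, camera): "pixels" (480x640 bool, what is visible of it) and "extent" ([left, top, right, bottom] in pixels, round what is visible of it).
The state is a dict: "time_s": time; "joints": joint angles; "qd": joint speeds; "joint_torque": joint torques, N m; "tcp_pos": TCP position; "eef_rot": TCP orientation; "contact_force": force on the tool from outside, world axes, zero at the start; "moment": the same for the moment, N m; "gripper_width": finger opening in m; "gripper_force": force on a finger pad.
Only numpy, scipy, OpenCV 4.12 (cv2) and the standard library are available. Lean on these libraries where they do the work, as an engineer would, in place of code of your own. Each camera call takes 0.05 s, during which the arm holds its last target. There are 200 camera calls.

## Task

Change the extractor hood over from the narrow air duct to the wide one: with one fingertip, first push the wide duct's lever round until it lies in line with its duct, pointing back towards the robot (open), and only then push the narrow duct's lever round until it stands square across its duct (shut). Only push the levers, lightly and sideways: do not pinch them or pull them up off their spindles, and leave the mug, the salt grinder and the two tins where they stand.

Things in the scene. Friction and masses are not known exactly. Their poses are not given: they have to be found in the camera images.
- wide_duct: the wide flat galvanised air duct, fixed, 220 mm wide, 55 mm high, running away from the robot; its top face is 55 mm above the shelf. Origin under the lever's spindle, at shelf height; x along the duct away from the robot (it reaches 150 mm towards the robot, where its grille is, and 450 mm away), y to its left, z up.
- wide_spindle (a joint): turning angle of the wide lever about its vertical spindle. 0: in line with the duct, tip towards the duct's robot-side end (duct open). pi/2: square across, tip to the duct's +y (left) side (duct shut). It grows clockwise seen from above, so the tip direction in the duct frame is (-cos q, sin q). Stops at -0.05 and 1.62. Stiff by friction, about 0.15 N m (2 N at the sleeve); stays where it is left.
- wide_lever: the wide duct's hand lever: a steel hub at the spindle and a steel bar that ends in a black plastic sleeve, 60 mm long, 16 mm wide and 22 mm high, 45 to 105 mm from the spindle axis, its underside 10 mm and its top 32 mm above the duct's top face (65 and 87 mm above the shelf). Origin on the spindle axis at the duct's top face; its own -x axis points along the lever to the tip, z up. It is only slipped over the spindle and slides up off it if pulled.
- wide_pivot (a point): point on the wide lever's spindle axis at mid-height of the sleeve, 21 mm above the duct's top face
- wide_tip (a point): middle of the end face of the wide lever's sleeve, 105 mm from the spindle axis, 21 mm above the duct's top face
- narrow_duct: the narrow flat galvanised air duct, fixed, 110 mm wide, 55 mm high, running away from the robot; its top face is 55 mm above the shelf. Origin under the lever's spindle, at shelf height; x along the duct away from the robot (it reaches 150 mm towards the robot, where its grille is, and 450 mm away), y to its left, z up.
- narrow_spindle (a joint): turning angle of the narrow lever about its vertical spindle. 0: in line with the duct, tip towards the duct's robot-side end (duct open). pi/2: square across, tip to the duct's +y (left) side (duct shut). It grows clockwise seen from above, so the tip direction in the duct frame is (-cos q, sin q). Stops at -0.05 and 1.62. Stiff by friction, about 0.15 N m (2 N at the sleeve); stays where it is left.
- narrow_lever: the narrow duct's hand lever: a steel hub at the spindle and a steel bar that ends in a black plastic sleeve, 60 mm long, 16 mm wide and 22 mm high, 45 to 105 mm from the spindle axis, its underside 10 mm and its top 32 mm above the duct's top face (65 and 87 mm above the shelf). Origin on the spindle axis at the duct's top face; its own -x axis points along the lever to the tip, z up. It is only slipped over the spindle and slides up off it if pulled.
- narrow_pivot (a point): point on the narrow lever's spindle axis at mid-height of the sleeve, 21 mm above the duct's top face
- narrow_tip (a point): middle of the end face of the narrow lever's sleeve, 105 mm from the spindle axis, 21 mm above the duct's top face
- mug: bystander: turquoise enamel mug, 82 mm across and 85 mm high, with wooden spoons standing up to 215 mm; loose; to one side of the ducts; origin under its centre
- grinder: bystander: glass salt grinder with steel cap, 54 mm across, 143 mm high; loose; to the other side of the ducts; origin under its centre
- tin_small: bystander: round aluminium tin with screw lid, 71 mm across, 45 mm high, loose, standing on top of the wide duct beyond the lever; origin under its centre
- tin_big: bystander: round aluminium tin with screw lid, 79 mm across, 60 mm high, loose, standing on the shelf between the ducts; origin under its centre

How it is judged (in metres and radians):
On the way, in this order (a step that is already met when the one before it is completed fails the run):
1. the wide duct's lever is in line with its duct while the narrow duct is still open (value of joint wide_spindle below 0.12 rad and value of joint narrow_spindle below 0.8 rad), for 0.2 s.
2. the narrow duct's lever is square across its duct (value of joint narrow_spindle above 1.45 rad and value of joint wide_spindle below 0.12 rad), for 0.2 s.
At the end, for the whole second after the job is handed in: the wide lever is within 0.12 rad (7 degrees) of in line with its duct, the narrow lever within 0.12 rad of square across its duct, both at rest and seated on their spindles (raised less than 4 mm); mug, grinder and tins within 20 mm of where they stood (all of step 2 and velocity of joint wide_spindle between -0.05 and 0.05 rad/s and velocity of joint narrow_spindle between -0.05 and 0.05 rad/s and z of wide_tip in the frame of wide_duct below 0.08 m and z of narrow_tip in the frame of narrow_duct below 0.08 m and distance of each of mug, grinder, tin_small, tin_big from where it was at the start of the episode below 0.02 m); the robot touches nothing.
It fails at once if the narrow duct is shut before the wide one is open (value of joint wide_spindle above 0.4 rad and value of joint narrow_spindle above 0.8 rad).
It fails at once if a lever is pulled up on its spindle by more than 6 mm (z of wide_tip in the frame of wide_duct above 0.082 m or z of narrow_tip in the frame of narrow_duct above 0.082 m).
It fails at once if a lever is pinched or pushed with more than 30 N (contact force between the fingers and wide_lever above 30 N or contact force between the fingers and narrow_lever above 30 N).
It fails at once if the mug, the grinder or a tin is shifted by more than 20 mm, lifted or knocked over (distance of any of mug, grinder, tin_small, tin_big from where it was at the start of the episode above 0.02 m).
It also fails if it takes over 59 s, if anything falls off the work surface, if the arm or the gripper's body presses on something with over 40 N, if the wrist force passes 120 N, or if a joint passes its speed limit or range.

## Working session

There is one attempt and no reset: what is moved stays moved. The work goes in short steps, Python scripts to look and compute and a tool call to move; the robot and the scene stay as the last step left them, time stands still between calls to the robot, and variables do not carry over. Pictures are saved under pics/ and viewed, at most 10 in all, crops included, and the job is handed in when it is done.

Besides the shell and the picture viewer there is one more tool, called as name(argument=value, ...), one argument or row to a line, values as JSON. drive_tool: Moves the arm, as the interface text tells. Its arguments: {"type":"object","properties":{"commands":{"type":"array"},"grip_force":{"type":"number"}},"required":["commands"]}

```bash
mkdir -p pics
cat > h.py <<'E'
from plant import r
import numpy as np, cv2
def cap(n,fn=None):
    c=r.capture(n)
    if fn: cv2.imwrite('pics/'+fn,c['frame'][:,:,::-1])
    return c
def K(c): return np.array([[c['fx'],0,c['cx']],[0,c['fy'],c['cy']],[0,0,1.]])
def toplane(c,uv,z):
    p=cv2.undistortPoints(np.array(uv,float).reshape(-1,1,2),K(c),np.array(c['D'],float)).reshape(-1,2)
    T=np.array(c['world_from_camera']); d=np.c_[p,np.ones(len(p))]@T[:3,:3].T
    o=T[:3,3]; return o+d*((z-o[2])/d[:,2])[:,None]
def proj(c,P):
    T=np.linalg.inv(np.array(c['world_from_camera']))
    return cv2.projectPoints(np.array(P,float).reshape(-1,1,3),cv2.Rodrigues(T[:3,:3])[0],T[:3,3],K(c),np.array(c['D'],float))[0].reshape(-1,2)
E
python3 - <<'E'
from h import *
np.set_printoptions(precision=3,suppress=True)
H=dict(wide_lever=.087,narrow_lever=.087,mug=.085,grinder=.143,tin_small=.1,tin_big=.06,wide_duct=.055,narrow_duct=.055)
for cam in ('top','side'):
    c=cap(cam,cam+'0.png'); print(cam,np.array(c['world_from_camera'])[:3,3])
    for n,z in H.items():
        for t in r.trace(n,cam)[:2]:
            m=t['pixels']; v,u=np.nonzero(m)
            if len(u)==0: continue
            rc=cv2.boxPoints(cv2.minAreaRect(np.c_[u,v].astype(np.float32)))
            print(n,round(t['score'],2),t['extent'],len(u),toplane(c,[[u.mean(),v.mean()]],z)[0], toplane(c,rc,z)[:,:2].ravel() if 'lever' in n or 'duct' in n else '')
print(r.get_state())
E
```

```text
top [0.349 0.005 1.524]
wide_lever 0.66 [198.2, 244.4, 239.2, 251.1] 213 [0.555 0.273 0.087] [0.547 0.327 0.564 0.328 0.564 0.21  0.546 0.21 ]
narrow_lever 0.81 [378.5, 260.4, 397.8, 299.0] 236 [ 0.477 -0.224  0.087] [ 0.423 -0.2    0.538 -0.228  0.533 -0.252  0.417 -0.225]
mug 0.6 [110.7, 217.6, 160.0, 256.6] 880 [0.569 0.496 0.085] 
grinder 0.56 [462.0, 232.9, 494.6, 259.3] 467 [ 0.57  -0.482  0.143] 
tin_small 0.55 [222.8, 172.1, 246.4, 199.5] 537 [0.736 0.226 0.1  ] 
tin_small 0.51 [378.5, 261.0, 394.9, 296.9] 220 [ 0.475 -0.222  0.1  ] 
tin_big 0.73 [294.9, 229.0, 322.2, 253.5] 578 [0.578 0.004 0.06 ] 
tin_big 0.37 [194.4, 85.3, 279.3, 301.6] 15340 [0.717 0.231 0.06 ] 
wide_duct 0.85 [194.4, 86.1, 276.9, 299.6] 15082 [0.719 0.231 0.055] [1.066 0.372 1.072 0.124 0.406 0.099 0.4   0.328]
narrow_duct 0.65 [355.3, 100.4, 412.0, 315.2] 8138 [ 0.687 -0.227  0.055] [ 1.021 -0.125  1.037 -0.27   0.374 -0.309  0.362 -0.174]
side [ 0.129 -0.991  1.302]
wide_lever 0.57 [263.0, 172.2, 285.2, 202.4] 158 [0.549 0.26  0.087] [0.537 0.322 0.564 0.332 0.565 0.199 0.539 0.19 ]
narrow_lever 0.57 [
[... 600 characters left out ...]
0, 172.5, 286.9, 205.0] 257 [0.56  0.277 0.055] [0.548 0.358 0.586 0.367 0.575 0.211 0.539 0.204]
narrow_duct 0.66 [271.8, 237.5, 485.5, 359.5] 9630 [ 0.671 -0.25   0.055] [ 0.371 -0.116  1.063 -0.167  0.968 -0.393  0.343 -0.325]
{'time_s': 0.9, 'joints': array([ 89.904,  20.545,   0.68 ,  -0.002, -70.138, -16.506]), 'qd': array([ 0.045,  0.044,  0.031, -0.086,  0.007,  0.04 ]), 'joint_torque': array([ -0.001, -58.236,  29.33 ,   7.003,   0.012,  -0.   ]), 'tcp_pos': array([0.193, 0.647, 0.227]), 'eef_rot': array([179.997,   0.001, -16.603]), 'contact_force': array([ 0.06 , -0.077, -0.034]), 'moment': array([-0.049,  0.009, -0.001]), 'gripper_force': 0.0, 'gripper_width': 0.0875506380416358}
```

Run:
```python
import cv2
a=cv2.imread('pics/top0.png')[80:330,100:500]
cv2.imwrite('pics/top0c.png',cv2.resize(a,(800,500),interpolation=cv2.INTER_CUBIC))
```

```text
(no output)
```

View pics/top0c.png

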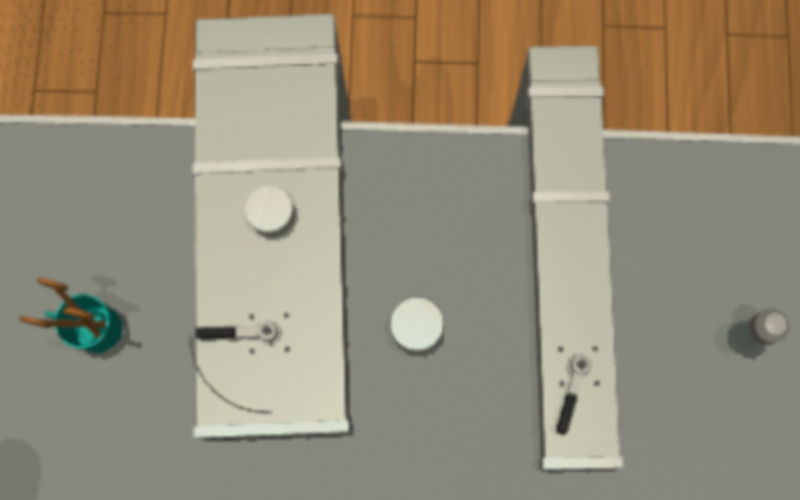

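Top view: the wide lever lies across to the left, with its pivot at about px (233,245) and tip at (198,246). The narrow lever points towards the robot, with its pivot at about (390,262) and tip at (380,296). The tins and the other bystanders are well clear of both.

Run:
```python
from h import *
np.set_printoptions(precision=4,suppress=True)
a=cv2.imread('pics/side0.png')[120:370,210:510]
cv2.imwrite('pics/side0c.png',cv2.resize(a,(720,600),interpolation=cv2.INTER_CUBIC))
c=cap('top')
f=lambda L,z: toplane(c,[[100+u/2,80+v/2] for u,v in L],z)[:,:2]
def ang(P): d=P[1]-P[0]; return np.degrees(np.arctan2(d[1],d[0]))
print('wide edges',ang(f([(196,425),(196,70)],.055)),ang(f([(346,420),(338,65)],.055)))
print('narrow edges',ang(f([(543,458),(530,95)],.055)),ang(f([(619,458),(601,95)],.055)))
print('wide edge pts',f([(196,330),(343.5,330)],.055),'narrow',f([(539.5,365),(614.5,365)],.055))
for n,P in (('w',[(267,331),(197,333)]),('n',[(580.5,365),(561,432)])):
    P=f(P,.085); print(n,P.ravel(),ang(P),np.linalg.norm(P[1]-P[0]))
```

```text
wide edges 3.706419631701544 3.5189688424996928
narrow edges 2.381072083615025 2.455026947167088
wide edge pts [[0.5601 0.3317]
 [0.5662 0.1114]] narrow [[ 0.5216 -0.1814]
 [ 0.5245 -0.2936]]
w [0.5572 0.2209 0.5514 0.3233] 93.23857115418254 0.10260240532086742
n [ 0.5196 -0.2376  0.4217 -0.2095] 164.010448607789 0.10187434367183697
```

View pics/side0c.png

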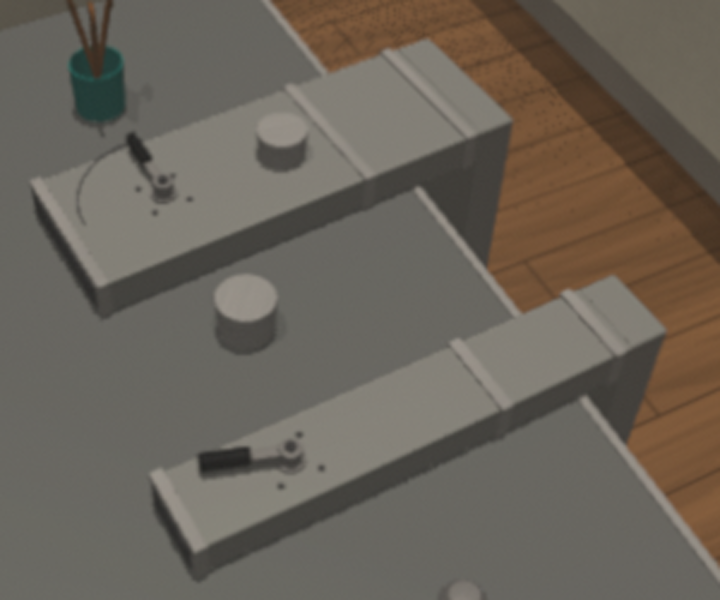

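drive_tool(
  commands=[
    {"tz":0.13,"turn":-0.09,"hand":1},
    {"tz":0.13,"turn":-0.18,"hand":1},
    {"tz":0.13,"turn":-0.28,"hand":1},
    {"tz":0.13,"turn":-0.37,"hand":1},
    {"tz":0.13,"turn":-0.47,"hand":1},
    {"tz":0.13,"turn":-0.56,"hand":1},
    {"tz":0.13,"turn":-0.66,"hand":1},
    {"tz":0.13,"turn":-0.75,"hand":1},
    {"tz":0.13,"turn":-0.85,"hand":1},
    {"tz":0.13,"turn":-0.93,"hand":1},
  ],
  grip_force=10,
)

```text
invalid input
```

Side view: both levers are seated as expected. The wide lever is across at crop (145,165) and the narrow one is near in line at crop (245,458). I'll retry the move with every field filled in.

drive_tool(
  commands=[
    {"hand":1.0,"tx":0.0,"ty":0.0,"tz":0.13,"turn":-0.9},
    {"hand":1.0,"tx":0.0,"ty":0.0,"tz":0.13,"turn":-0.9},
    {"hand":1.0,"tx":0.33,"ty":-0.28,"tz":0.13,"turn":-0.9},
    {"hand":1.0,"tx":0.33,"ty":-0.28,"tz":0.13,"turn":-0.9},
    {"hand":1.0,"tx":0.33,"ty":-0.28,"tz":0.13,"turn":-0.9},
    {"hand":1.0,"tx":0.33,"ty":-0.28,"tz":0.13,"turn":-0.9},
    {"hand":1.0,"tx":0.33,"ty":-0.28,"tz":0.13,"turn":-0.9},
    {"hand":1.0,"tx":0.33,"ty":-0.28,"tz":0.13,"turn":-0.9},
    {"hand":1.0,"tx":0.33,"ty":-0.28,"tz":0.13,"turn":-0.9},
    {"hand":1.0,"tx":0.33,"ty":-0.28,"tz":0.13,"turn":-0.9},
  ],
  grip_force=10,
)

```text
time_s: 1.95
tcp_pos: [0.3916, 0.4781, 0.3047]
eef_rot: [-180.0, 0.0, -98.0]
contact_force: [-0.3, 0.1, 0.6]
gripper_width: 0.0133
gripper_force: 0.0
```

drive_tool(
  commands=[
    {"hand":1.0,"tx":0.327,"ty":-0.292,"tz":0.0,"turn":-0.875},
    {"hand":1.0,"tx":0.327,"ty":-0.292,"tz":0.0,"turn":-0.875},
    {"hand":1.0,"tx":0.327,"ty":-0.292,"tz":0.0,"turn":-0.875},
    {"hand":1.0,"tx":0.327,"ty":-0.292,"tz":0.0,"turn":-0.875},
    {"hand":1.0,"tx":0.327,"ty":-0.292,"tz":0.0,"turn":-0.875},
    {"hand":1.0,"tx":0.327,"ty":-0.292,"tz":0.0,"turn":-0.875},
    {"hand":1.0,"tx":0.327,"ty":-0.292,"tz":-0.1,"turn":-0.875},
    {"hand":1.0,"tx":0.327,"ty":-0.292,"tz":-0.2,"turn":-0.875},
    {"hand":1.0,"tx":0.327,"ty":-0.292,"tz":-0.3,"turn":-0.875},
    {"hand":1.0,"tx":0.327,"ty":-0.292,"tz":-0.3,"turn":-0.875},
  ],
)

```text
time_s: 2.95
tcp_pos: [0.5854, 0.3022, 0.1205]
eef_rot: [-179.9, -0.2, -176.7]
contact_force: [-0.4, 0.1, -0.5]
gripper_width: 0.0006
gripper_force: 0.0
```

Run:
```python
from h import *
a=cap('side')['frame'][120:270,210:410,::-1]
b=cap('top')['frame'][170:320,140:340,::-1]
cv2.imwrite('pics/b1.png',cv2.resize(np.hstack([a,b]),(800,300),interpolation=cv2.INTER_CUBIC))
s=r.get_state();print(s['tcp_pos'],s['eef_rot'],s['joints'],s['gripper_width'],s['time_s'])
```

```text
[0.58457145 0.30162425 0.11944415] [-179.72113533   -0.42233714 -176.4129144 ] [ 4.42070202e+01  2.38491025e+01 -8.98243999e+00 -7.48910380e-02
 -5.76706033e+01 -1.30578579e+02] 0.0006745978008063343 3.05
```

View pics/b1.png

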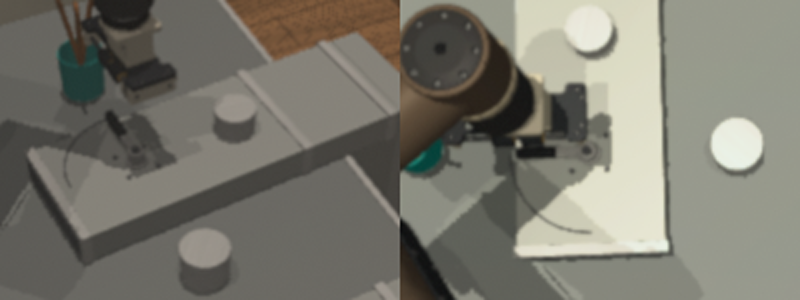

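The fist hovers beyond the wide lever, about 15 mm clear of it, so I'm lowering it.

drive_tool(
  commands=[
    {"hand":1.0,"tx":0.0,"ty":0.0,"tz":-0.04,"turn":0.0},
    {"hand":1.0,"tx":0.0,"ty":0.0,"tz":-0.08,"turn":0.0},
    {"hand":1.0,"tx":0.0,"ty":0.0,"tz":-0.08,"turn":0.0},
    {"hand":1.0,"tx":0.0,"ty":0.0,"tz":-0.08,"turn":0.0},
  ],
)

```text
time_s: 3.45
tcp_pos: [0.588, 0.3042, 0.0785]
eef_rot: [180.0, 0.1, -176.3]
contact_force: [-0.3, 1.2, 0.3]
gripper_width: 0.0007
gripper_force: 0.0
```

```bash
cat > arc.py <<'E'
from h import *
import sys
def plan(piv,r0,off,side,th0,th1,n,yaw_minus_th):
    # prints deltas from measured pose; side -1: finger on the theta-90 side
    s=r.get_state();p=s['tcp_pos'];print(p,s['eef_rot'],s['contact_force'],s['time_s'])
    for th in np.linspace(th0,th1,n):
        a=np.radians(th);u=np.array([np.cos(a),np.sin(a)]);v=side*np.array([-u[1],u[0]])
        t=np.array(piv)+r0*u+off*v
        d=(t-p[:2])/.6; turn=((th+yaw_minus_th-s['eef_rot'][2]+180)%360-180)/90
        print(round(th,1),d.round(3),round(turn,3))
E
python3 - <<'E'
from arc import *
plan((.557,.2215),.08,.0175,-1,93.6,182.6,19,-270)
E
```

```text
[0.58803253 0.30422008 0.07851926] [ 1.79972947e+02  9.43406749e-02 -1.76278628e+02] [-0.28186328  1.15840083  0.33128645] 3.45
93.6 [-0.031 -0.003] -0.001
98.5 [-0.043 -0.002] 0.054
103.5 [-0.054 -0.001] 0.109
108.4 [-0.066 -0.002] 0.163
113.4 [-0.078 -0.004] 0.218
118.3 [-0.089 -0.007] 0.273
123.3 [-0.1  -0.01] 0.328
128.2 [-0.111 -0.015] 0.383
133.2 [-0.122 -0.021] 0.438
138.1 [-0.131 -0.027] 0.493
143.0 [-0.141 -0.034] 0.548
148.0 [-0.149 -0.042] 0.603
152.9 [-0.157 -0.051] 0.658
157.9 [-0.164 -0.061] 0.713
162.8 [-0.17  -0.071] 0.768
167.8 [-0.176 -0.081] 0.823
172.7 [-0.18  -0.092] 0.878
177.7 [-0.184 -0.103] 0.933
182.6 [-0.186 -0.115] 0.988
```

drive_tool(
  commands=[
    {"hand":1.0,"tx":-0.015,"ty":-0.003,"tz":-0.012,"turn":0.0},
    {"hand":1.0,"tx":-0.031,"ty":-0.003,"tz":-0.012,"turn":0.0},
    {"hand":1.0,"tx":-0.043,"ty":-0.002,"tz":-0.012,"turn":0.054},
    {"hand":1.0,"tx":-0.054,"ty":-0.001,"tz":-0.012,"turn":0.109},
    {"hand":1.0,"tx":-0.066,"ty":-0.002,"tz":-0.012,"turn":0.163},
    {"hand":1.0,"tx":-0.078,"ty":-0.004,"tz":-0.012,"turn":0.218},
    {"hand":1.0,"tx":-0.089,"ty":-0.007,"tz":-0.012,"turn":0.273},
    {"hand":1.0,"tx":-0.1,"ty":-0.01,"tz":-0.012,"turn":0.328},
    {"hand":1.0,"tx":-0.111,"ty":-0.015,"tz":-0.012,"turn":0.383},
  ],
)

```text
time_s: 4.35
tcp_pos: [0.5207, 0.2953, 0.0708]
eef_rot: [-180.0, 0.2, -141.6]
contact_force: [2.8, 0.3, -1.1]
gripper_width: 0.0005
gripper_force: 1.3
```

Run:
```python
from arc import *
a=cap('side')['frame'][120:270,210:410,::-1]
b=cap('top')['frame'][170:320,140:340,::-1]
cv2.imwrite('pics/b2.png',cv2.resize(np.hstack([a,b]),(800,300),interpolation=cv2.INTER_CUBIC))
plan((.557,.2215),.08,.0175,-1,128.2,182.6,12,-270)
```

```text
[0.52002808 0.29488622 0.07068513] [ 1.79991231e+02  1.18951279e-01 -1.41761299e+02] [0.88338457 0.20672014 0.86312849] 4.45
128.2 [0.002 0.001] -0.0
133.1 [-0.008 -0.005] 0.055
138.1 [-0.018 -0.012] 0.109
143.0 [-0.027 -0.019] 0.164
148.0 [-0.036 -0.027] 0.219
152.9 [-0.044 -0.036] 0.274
157.9 [-0.051 -0.045] 0.329
162.8 [-0.057 -0.055] 0.384
167.8 [-0.063 -0.066] 0.439
172.7 [-0.067 -0.076] 0.494
177.7 [-0.07  -0.088] 0.549
182.6 [-0.073 -0.099] 0.604
```

View pics/b2.png

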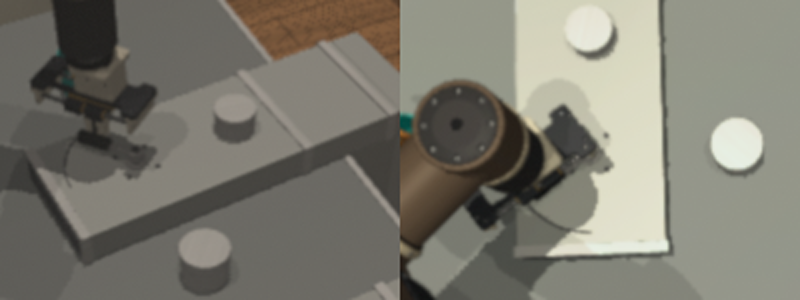

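The lever is turning with the fist: it sits mid-swing at about (95,140) in the side crop, with about 3 N of contact. I'll carry on round the arc.

drive_tool(
  commands=[
    {"hand":1.0,"tx":-0.008,"ty":-0.005,"tz":0.0,"turn":0.055},
    {"hand":1.0,"tx":-0.018,"ty":-0.012,"tz":0.0,"turn":0.109},
    {"hand":1.0,"tx":-0.027,"ty":-0.019,"tz":0.0,"turn":0.164},
    {"hand":1.0,"tx":-0.036,"ty":-0.027,"tz":0.0,"turn":0.219},
    {"hand":1.0,"tx":-0.044,"ty":-0.036,"tz":0.0,"turn":0.274},
    {"hand":1.0,"tx":-0.051,"ty":-0.045,"tz":0.0,"turn":0.329},
    {"hand":1.0,"tx":-0.057,"ty":-0.055,"tz":0.0,"turn":0.384},
    {"hand":1.0,"tx":-0.063,"ty":-0.066,"tz":0.0,"turn":0.439},
    {"hand":1.0,"tx":-0.067,"ty":-0.076,"tz":0.0,"turn":0.494},
  ],
)

```text
time_s: 5.35
tcp_pos: [0.4809, 0.25, 0.0704]
eef_rot: [-179.9, 0.1, -97.3]
contact_force: [1.9, 3.2, -0.5]
gripper_width: 0.0003
gripper_force: 1.2
```

Run:
```python
from arc import *
a=cap('side')['frame'][120:270,210:410,::-1]
b=cap('top')['frame'][170:320,140:340,::-1]
cv2.imwrite('pics/b3.png',cv2.resize(np.hstack([a,b]),(800,300),interpolation=cv2.INTER_CUBIC))
plan((.557,.2215),.08,.0175,-1,172.7,184.7,4,-270)
```

```text
[0.48048849 0.24939739 0.0702716 ] [-1.79934067e+02  9.35382918e-02 -9.74686109e+01] [1.05834865 1.80803912 1.70032937] 5.45
172.7 [-0.001 -0.001] 0.002
176.7 [-0.004 -0.01 ] 0.046
180.7 [-0.006 -0.019] 0.091
184.7 [-0.008 -0.028] 0.135
```

View pics/b3.png

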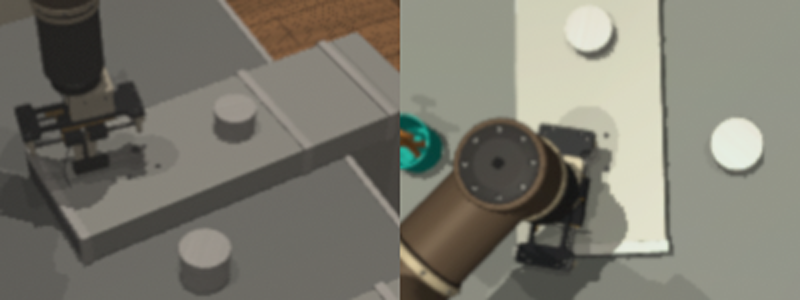

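The lever is nearly in line. I'll finish the last 10° or so, then back off sideways to the left and lift.

drive_tool(
  commands=[
    {"hand":1.0,"tx":-0.004,"ty":-0.01,"tz":0.0,"turn":0.046},
    {"hand":1.0,"tx":-0.006,"ty":-0.019,"tz":0.0,"turn":0.091},
    {"hand":1.0,"tx":-0.007,"ty":-0.025,"tz":0.0,"turn":0.12},
    {"hand":1.0,"tx":-0.007,"ty":-0.025,"tz":0.0,"turn":0.12},
    {"hand":1.0,"tx":-0.007,"ty":0.02,"tz":0.0,"turn":0.12},
    {"hand":1.0,"tx":-0.007,"ty":0.05,"tz":0.0,"turn":0.12},
    {"hand":1.0,"tx":-0.007,"ty":0.05,"tz":0.08,"turn":0.12},
    {"hand":1.0,"tx":-0.007,"ty":0.05,"tz":0.16,"turn":0.12},
    {"hand":1.0,"tx":-0.007,"ty":0.05,"tz":0.24,"turn":0.12},
    {"hand":1.0,"tx":-0.007,"ty":0.05,"tz":0.3,"turn":0.12},
  ],
)

```text
time_s: 6.45
tcp_pos: [0.4762, 0.2797, 0.2526]
eef_rot: [-179.9, 0.1, -86.7]
contact_force: [-0.1, 0.9, -0.3]
gripper_width: 0.0006
gripper_force: 0.0
```

Run:
```python
from arc import *
s=cap('side'); a=s['frame'][120:270,210:410,::-1]
c=cap('top'); b=c['frame'][170:320,140:340,::-1]
cv2.imwrite('pics/b4.png',cv2.resize(np.hstack([a,b]),(800,300),interpolation=cv2.INTER_CUBIC))
for cam,k in (('side',s),('top',c)):
    for t in r.trace('wide_lever',cam)[:2]:
        v,u=np.nonzero(t['pixels']); w=toplane(k,np.c_[u,v],.08)[:,:2]
        vx,vy=cv2.fitLine(w.astype(np.float32),cv2.DIST_L2,0,.01,.01).ravel()[:2]
        print(cam,t['score'],w.mean(0),w.min(0),w.max(0),np.degrees(np.arctan2(vy,vx)))
# approach 35 mm off narrow lever
plan((.5196,-.2376),.08,.0375,1,164,164,1,90)
```

```text
side 0.8 [0.5074676  0.21484186] [0.45021922 0.19534805] [0.57053563 0.23561765] 3.086531
side 0.74 [0.70941846 0.16857374] [ 0.38147918 -0.08964574] [1.04846457 0.34012273] -0.95236856
top 0.52 [0.50560245 0.21680174] [0.45695031 0.20672101] [0.55962074 0.22857279] 3.6371796
[0.47585919 0.27958503 0.24995493] [-1.79970242e+02  6.85237985e-02 -8.67215887e+01] [ 0.26041205  0.0341138  -0.63030823] 6.65
164.0 [-0.072 -0.885] -0.214
```

View pics/b4.png

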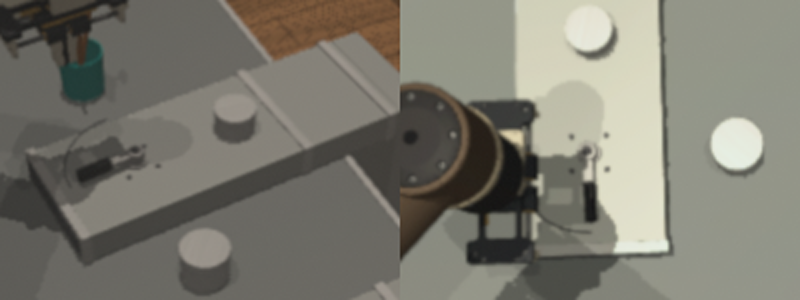

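The wide lever is now in line: its fitted direction is about 3.4° and the duct's is 3.6°. Next I go to the right-hand side of the narrow lever.

drive_tool(
  commands=[
    {"hand":1.0,"tx":-0.072,"ty":-0.885,"tz":0.0,"turn":-0.214},
    {"hand":1.0,"tx":-0.072,"ty":-0.885,"tz":0.0,"turn":-0.214},
    {"hand":1.0,"tx":-0.072,"ty":-0.885,"tz":0.0,"turn":-0.214},
    {"hand":1.0,"tx":-0.072,"ty":-0.885,"tz":0.0,"turn":-0.214},
    {"hand":1.0,"tx":-0.072,"ty":-0.885,"tz":0.0,"turn":-0.214},
    {"hand":1.0,"tx":-0.072,"ty":-0.885,"tz":0.0,"turn":-0.214},
    {"hand":1.0,"tx":-0.072,"ty":-0.885,"tz":0.0,"turn":-0.214},
    {"hand":1.0,"tx":-0.072,"ty":-0.885,"tz":0.0,"turn":-0.214},
    {"hand":1.0,"tx":-0.072,"ty":-0.885,"tz":0.0,"turn":-0.214},
    {"hand":1.0,"tx":-0.072,"ty":-0.885,"tz":0.0,"turn":-0.214},
  ],
)

```text
time_s: 7.65
tcp_pos: [0.4343, -0.2209, 0.2479]
eef_rot: [179.9, -0.0, -106.0]
contact_force: [1.4, 0.4, 0.3]
gripper_width: 0.0007
gripper_force: 0.0
```

Run:
```python
from arc import *
plan((.5196,-.2376),.08,.0375,1,164,164,1,90)
```

```text
[ 0.43425302 -0.22090985  0.24793212] [ 1.79850410e+02 -6.80001255e-03 -1.05957143e+02] [1.40445676 0.35172747 0.31982122] 7.65
164.0 [-0.003 -0.051] -0.0
```

drive_tool(
  commands=[
    {"hand":1.0,"tx":-0.003,"ty":-0.051,"tz":0.0,"turn":0.0},
    {"hand":1.0,"tx":-0.003,"ty":-0.051,"tz":-0.07,"turn":0.0},
    {"hand":1.0,"tx":-0.003,"ty":-0.051,"tz":-0.14,"turn":0.0},
    {"hand":1.0,"tx":-0.003,"ty":-0.051,"tz":-0.2,"turn":0.0},
    {"hand":1.0,"tx":-0.003,"ty":-0.051,"tz":-0.2,"turn":0.0},
    {"hand":1.0,"tx":-0.003,"ty":-0.051,"tz":-0.2,"turn":0.0},
  ],
)

```text
time_s: 8.25
tcp_pos: [0.4333, -0.2499, 0.1289]
eef_rot: [179.8, -0.1, -105.9]
contact_force: [0.9, -0.0, 0.4]
gripper_width: 0.0003
gripper_force: 0.0
```

Run:
```python
from arc import *
a=cap('side')['frame'][220:370,250:450,::-1]
b=cap('top')['frame'][200:350,300:500,::-1]
cv2.imwrite('pics/b5.png',cv2.resize(np.hstack([a,b]),(800,300),interpolation=cv2.INTER_CUBIC))
plan((.5196,-.2376),.08,.0375,1,164,164,1,90)
```

```text
[ 0.43492317 -0.25007398  0.13086641] [-1.79897785e+02 -1.63219752e-02 -1.05861688e+02] [ 1.52285556 -0.25206165  0.82519787] 8.35
164.0 [-0.004 -0.003] -0.002
```

View pics/b5.png

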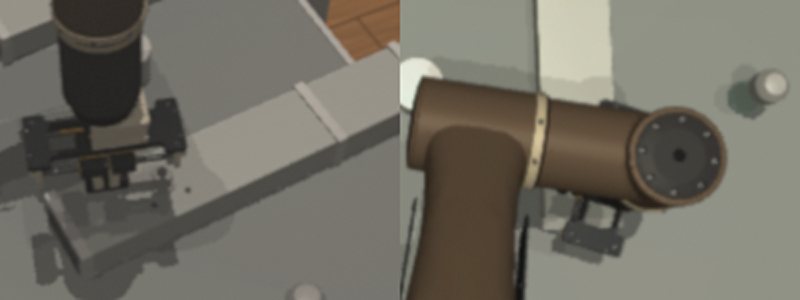

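The fist is over the narrow duct on the near side of the lever, at about (105,170) in the side crop. I'm lowering it there and working out the arc.

drive_tool(
  commands=[
    {"hand":1.0,"tx":-0.002,"ty":-0.003,"tz":-0.05,"turn":0.0},
    {"hand":1.0,"tx":-0.002,"ty":-0.003,"tz":-0.098,"turn":0.0},
    {"hand":1.0,"tx":-0.002,"ty":-0.003,"tz":-0.098,"turn":0.0},
    {"hand":1.0,"tx":-0.002,"ty":-0.003,"tz":-0.098,"turn":0.0},
  ],
)

```text
time_s: 8.75
tcp_pos: [0.4335, -0.2519, 0.0721]
eef_rot: [-179.9, -0.0, -105.8]
contact_force: [0.5, -0.1, -0.6]
gripper_width: 0.0006
gripper_force: 0.0
```

Run:
```python
from arc import *
plan((.5196,-.2376),.08,.0175,1,164,92.4,16,90)
```

```text
[ 0.43354341 -0.25194286  0.07214474] [-1.79923226e+02 -1.93529599e-02 -1.05849953e+02] [ 0.49199823 -0.11360785 -0.56074152] 8.75
164.0 [0.007 0.033] -0.002
159.2 [0.008 0.044] -0.055
154.5 [0.011 0.055] -0.108
149.7 [0.014 0.066] -0.161
144.9 [0.018 0.077] -0.214
140.1 [0.022 0.087] -0.267
135.4 [0.028 0.097] -0.32
130.6 [0.035 0.106] -0.373
125.8 [0.042 0.115] -0.426
121.0 [0.05  0.123] -0.479
116.3 [0.058 0.131] -0.532
111.5 [0.067 0.137] -0.585
106.7 [0.077 0.143] -0.638
101.9 [0.087 0.148] -0.691
97.2 [0.098 0.153] -0.744
92.4 [0.109 0.156] -0.797
```

drive_tool(
  commands=[
    {"hand":1.0,"tx":0.003,"ty":0.017,"tz":0.0,"turn":0.0},
    {"hand":1.0,"tx":0.007,"ty":0.033,"tz":0.0,"turn":0.0},
    {"hand":1.0,"tx":0.008,"ty":0.044,"tz":0.0,"turn":-0.055},
    {"hand":1.0,"tx":0.011,"ty":0.055,"tz":0.0,"turn":-0.108},
    {"hand":1.0,"tx":0.014,"ty":0.066,"tz":0.0,"turn":-0.161},
    {"hand":1.0,"tx":0.018,"ty":0.077,"tz":0.0,"turn":-0.214},
    {"hand":1.0,"tx":0.022,"ty":0.087,"tz":0.0,"turn":-0.267},
    {"hand":1.0,"tx":0.028,"ty":0.097,"tz":0.0,"turn":-0.32},
    {"hand":1.0,"tx":0.035,"ty":0.106,"tz":0.0,"turn":-0.373},
  ],
)

```text
time_s: 9.65
tcp_pos: [0.4538, -0.1873, 0.0718]
eef_rot: [-180.0, 0.0, -139.6]
contact_force: [-2.8, -2.5, 3.2]
gripper_width: 0.0007
gripper_force: 1.3
```

Run:
```python
from arc import *
plan((.5196,-.2376),.08,.0175,1,130.6,92.6,9,90)
```

```text
[ 0.45384761 -0.18734165  0.071789  ] [-1.79952882e+02  2.71507830e-02 -1.39617438e+02] [-2.76445345 -2.48201294  3.15876753] 9.65
130.6 [ 0.001 -0.002] 0.002
125.8 [0.008 0.007] -0.05
121.1 [0.016 0.015] -0.103
116.4 [0.024 0.023] -0.156
111.6 [0.033 0.029] -0.209
106.8 [0.043 0.035] -0.261
102.1 [0.053 0.04 ] -0.314
97.4 [0.064 0.045] -0.367
92.6 [0.074 0.048] -0.42
```

Contact is about 4 N, as expected. I'll finish the arc, then back off towards the robot and lift.

drive_tool(
  commands=[
    {"hand":1.0,"tx":0.008,"ty":0.006,"tz":0.0,"turn":-0.05},
    {"hand":1.0,"tx":0.016,"ty":0.014,"tz":0.0,"turn":-0.103},
    {"hand":1.0,"tx":0.024,"ty":0.022,"tz":0.0,"turn":-0.156},
    {"hand":1.0,"tx":0.033,"ty":0.028,"tz":0.0,"turn":-0.209},
    {"hand":1.0,"tx":0.043,"ty":0.034,"tz":0.0,"turn":-0.261},
    {"hand":1.0,"tx":0.053,"ty":0.04,"tz":0.0,"turn":-0.314},
    {"hand":1.0,"tx":0.064,"ty":0.045,"tz":0.0,"turn":-0.367},
    {"hand":1.0,"tx":0.074,"ty":0.048,"tz":0.0,"turn":-0.42},
    {"hand":1.0,"tx":0.074,"ty":0.048,"tz":0.0,"turn":-0.42},
    {"hand":1.0,"tx":0.074,"ty":0.048,"tz":0.0,"turn":-0.42},
  ],
)

```text
time_s: 10.65
tcp_pos: [0.4985, -0.1588, 0.0713]
eef_rot: [-180.0, 0.1, -177.1]
contact_force: [0.3, -0.6, 0.2]
gripper_width: 0.0003
gripper_force: 0.0
```

drive_tool(
  commands=[
    {"hand":1.0,"tx":-0.04,"ty":0.0,"tz":0.0,"turn":0.0},
    {"hand":1.0,"tx":-0.08,"ty":0.0,"tz":0.0,"turn":0.0},
    {"hand":1.0,"tx":-0.08,"ty":0.0,"tz":0.08,"turn":0.0},
    {"hand":1.0,"tx":-0.08,"ty":0.0,"tz":0.16,"turn":0.0},
    {"hand":1.0,"tx":-0.08,"ty":0.0,"tz":0.24,"turn":0.0},
    {"hand":1.0,"tx":-0.08,"ty":0.1,"tz":0.32,"turn":0.0},
    {"hand":1.0,"tx":-0.08,"ty":0.2,"tz":0.34,"turn":0.0},
    {"hand":1.0,"tx":-0.08,"ty":0.26,"tz":0.34,"turn":0.0},
    {"hand":1.0,"tx":-0.08,"ty":0.26,"tz":0.34,"turn":0.0},
    {"hand":1.0,"tx":-0.08,"ty":0.26,"tz":0.34,"turn":0.0},
  ],
)

```text
time_s: 11.65
tcp_pos: [0.4502, -0.0009, 0.2759]
eef_rot: [179.9, 0.2, -176.9]
contact_force: [-0.1, -0.2, 0.0]
gripper_width: 0.0002
gripper_force: 0.0
```

Run:
```python
from arc import *
cs={'side':cap('side','side9.png'),'top':cap('top','top9.png')}
a=cs['side']['frame'][120:370,210:410,::-1];b=cs['top']['frame'][150:350,190:430,::-1]
cv2.imwrite('pics/b6.png',np.hstack([cv2.resize(a,(320,400)),cv2.resize(b,(480,400))]))
for n in ('narrow_lever','wide_lever'):
  for cam,k in cs.items():
    for t in r.trace(n,cam)[:1]:
        v,u=np.nonzero(t['pixels']); w=toplane(k,np.c_[u,v],.08)[:,:2]
        vx,vy=cv2.fitLine(w.astype(np.float32),cv2.DIST_L2,0,.01,.01).ravel()[:2]
        print(n,cam,t['score'],w.mean(0),w.min(0),w.max(0),np.degrees(np.arctan2(vy,vx)))
```

```text
narrow_lever side 0.53 [ 0.51579063 -0.19872445] [ 0.50071676 -0.25823799] [ 0.5311242  -0.12957568] 89.60425
narrow_lever top 0.52 [ 0.52039016 -0.19350368] [ 0.5097634  -0.25238648] [ 0.53648576 -0.13499119] -87.509796
wide_lever side 0.57 [0.47536844 0.21330955] [0.45178185 0.19534805] [0.49920523 0.23200814] 19.943064
```

View pics/b6.png

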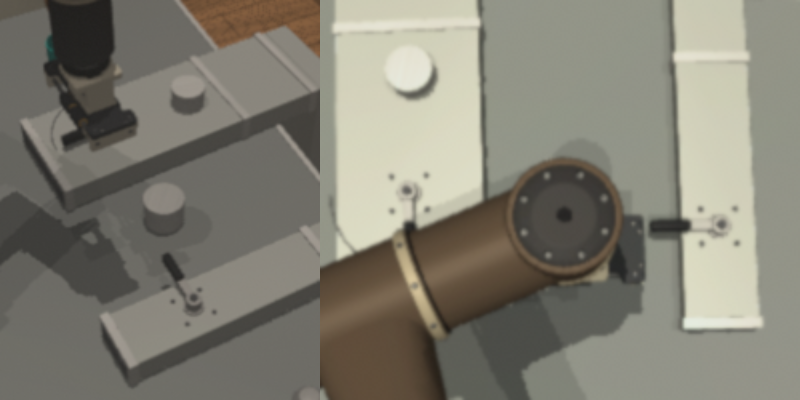

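The narrow lever now stands square across: its fitted direction is 89.6–92.5° against 92.4° wanted. The wide lever is still in line, and the tins I can see are where they stood. I'm handing in.

```bash
python3 -c "
from plant import r
print(r.close_job())"
```

```text
the job is handed in; nothing more can be done
None
```

I pushed the wide duct's lever in line (open), then the narrow duct's lever square across (shut), with contact forces of about 4 N or less at each reading, and handed the job in at about 12 s; hand-in gave no verdict.

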